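# Snap the lid of a food box shut all round

## Task

The snap lid lies loosely on the glass food box: press down on its four green rim sections, one after another, until all four have clicked fully shut. Only press with the fingertips: do not lift, tip or push the box away from its place, and leave the other things on the counter alone. Finish with the hand clear.

Things in the scene. Friction and masses are not known exactly. Their poses are not given: they have to be found in the camera images.
- food_box: loose rectangular clear glass food box, 150 mm (its x) by 200 mm (its y), 68 mm high, 0.9 kg, with a snap lid already lying on it: a fixed white middle panel (86 x 136 mm, top 77 mm above the counter) framed by four green lid sections, each sliding straight down on its own. Origin at the centre of the underside; z up. Yaw varies
- rim_near_top (a point): lid section on the box's -x side (towards the robot at yaw 0): green bar 206 mm long (along the box's y), 33 mm wide; it runs over the corners; the point is the middle of its flat top face, marked with a white dot; it moves with the section: 88 mm above the counter when fully up, 80 mm when shut
- rim_near (a joint): downward travel of this section, m: 0 = fully up (open), 0.008 = fully shut against its stop. It is a stiff fit: it gives way to about 7 to 8 N and stays wherever it is pushed to. It starts between 0 and 0.004
- rim_far_top (a point): lid section on the box's +x side: green bar 206 mm long (along the box's y), 33 mm wide; it runs over the corners; the point is the middle of its flat top face, marked with a white dot; it moves with the section: 88 mm above the counter when fully up, 80 mm when shut
- rim_far (a joint): downward travel of this section, m: 0 = fully up (open), 0.008 = fully shut against its stop. It is a stiff fit: it gives way to about 7 to 8 N and stays wherever it is pushed to. It starts between 0 and 0.004
- rim_left_top (a point): lid section on the box's +y side: green bar 88 mm long (along the box's x), 31 mm wide, between the two long bars; the point is the middle of its flat top face, marked with a white dot; it moves with the section: 88 mm above the counter when fully up, 80 mm when shut
- rim_left (a joint): downward travel of this section, m: 0 = fully up (open), 0.008 = fully shut against its stop. It is a stiff fit: it gives way to about 7 to 8 N and stays wherever it is pushed to. It starts between 0 and 0.004
- rim_right_top (a point): lid section on the box's -y side: green bar 88 mm long (along the box's x), 31 mm wide, between the two long bars; the point is the middle of its flat top face, marked with a white dot; it moves with the section: 88 mm above the counter when fully up, 80 mm when shut
- rim_right (a joint): downward travel of this section, m: 0 = fully up (open), 0.008 = fully shut against its stop. It is a stiff fit: it gives way to about 7 to 8 N and stays wherever it is pushed to. It starts between 0 and 0.004
- jar: bystander: screw-top glass jar, 72 mm diameter, 115 mm high; origin under its centre
- plate: bystander: turquoise ceramic plate, 170 mm diameter, 18 mm high; origin under its centre
- mortar: bystander: grey stone mortar, 124 mm diameter, 85 mm high; origin under its centre
- pestle: bystander: grey stone pestle lying on the counter, 145 mm long (its x), 34 mm thick; origin under its middle
- ladle: bystander: stainless ladle lying on the counter, bowl 84 mm diameter and 30 mm high with the origin under it, handle running 270 mm to its -x
- mill: bystander: dark wooden pepper mill, 50 mm diameter, 125 mm high; origin under its centre

How it is judged:
At the end, for the whole second after the job is handed in: all four lid sections are down by more than 6.5 of their 8 mm; the box stands upright (within 0.05 rad), at rest, within 30 mm of where it stood (value of joint each of rim_near, rim_far, rim_left, rim_right above 0.0065 m and distance of food_box from where it was at the start of the episode below 0.03 m and angle between food_box's own z axis and vertical below 0.05 rad and linear speed of food_box below 0.02 m/s); the robot touches nothing.
It fails at once if the box is lifted (more than 10 mm) (height (world z) of food_box above 0.01 m).
It fails at once if the box is tipped (more than 0.2 rad) (angle between food_box's own z axis and vertical above 0.2 rad).
It fails at once if the box is pushed more than 30 mm from its place (distance of food_box from where it was at the start of the episode above 0.03 m).
It fails at once if another thing on the counter is moved more than 25 mm (distance of any of jar, plate, mortar, pestle, ladle, mill from where it was at the start of the episode above 0.025 m).
It also fails if it takes over 48 s, if anything falls off the work surface, if the arm or the gripper's body presses on something with over 40 N, if the wrist force passes 120 N, or if a joint passes its speed limit or range.

## Robot

A 7-joint arm with a two-finger parallel gripper is mounted at the origin on the work surface. World frame = base frame: x ahead of the robot, y to its left, z up, the work surface at z = 0. Lengths are in m, angles in rad, forces in N, time in s.
With the tool pointing down it reaches from about 0.35 to 0.9 m from the base axis. Payload 8.1 kg.
Tool frame: the origin (TCP) lies midway between the tips of the shut fingers; the grasp point (between the pads) lies 19 mm behind it (ctrl.tcp_to_grasp is the distance from the TCP to the grasp point, in m); z points along the fingers, y is the direction in which the jaws open and shut (so a half turn about z gives the same grasp; the last joint's range is limited). The gripper opens to 85 mm and grips with 20 to 120 N. Pads are 22 mm wide; open, the fingers measure 114 mm over their backs; the gripper's body (76 mm by 85 mm) begins 54 mm behind the grasp point. The pads swing forward as they close: fully open they stand 13 mm farther back than shut.
Start: joints at [-1.326, 0.434, 0.025, 1.573, -0.012, 1.134, -0.075], TCP at [0.213, 0.588, 0.192] pointing down, gripper open.
Joint ranges: [-2.62, 2.62], [-0.44, 2.09], [-1.27, 1.32], [0.08, 2.57], [-1.32, 4.46], [0.12, 2], [-2.74, 2.74]. Speed limits (rad/s): [2.22, 2.22, 3.01, 3.01, 3.14, 3.14, 3.14].

## Interface

Orientations are given as a 3x3 rotation matrix whose columns are the frame's x, y, z axes.
In Python, from rig import ctrl gives the robot as it stands.
- The arm moves only by the shell command python3 -m inch 'ROWS' [FORCE]. ROWS is JSON, a list of rows, each a list of 7 numbers: the turn, a rotation vector about the tool's x, y, z in degrees, then the shift along the tool's x, y, z in cm, then the closure in counts, from 0 (fully open) to 255 (shut). A call has 1 to 20 rows; each row shifts and turns the commanded pose from where the row before left it, along the tool's axes as they then stand; what a row does not reach is not made up. A row lasts 1/10 s, in which the tool goes at most 50 mm and 8.59 degrees, less where a joint would pass 70% of its speed; a pose out of reach is approached as far as the arm can. A call with a gripper value outside its range is refused whole. The fingers move at their own pace and stop on an object; FORCE is the grip in N (left out, the last holds). Time passes only in rows, so rows that do not move let the fingers close. It gives the time, the measured TCP pose, the force and the opening at its end, in the units of the state.
- ctrl.state(): the state, without advancing time (a new reading comes with each control period).
- ctrl.read_camera(name): name is "side" or "top" or "wrist"; returns (picture, depth): 420x560x3 uint8, red, green, blue; 420x560 float32, m along the optical axis (not along the pixel's ray), 0 where there is no reading.
- ctrl.camera_params(name): a dict with "fx", "fy", "cx", "cy" (pixels), "R" (3x3) and "t" (3): a world point X has camera coordinates R X + t. Camera axes: x right, y down, z forward; pixel columns grow to the right and rows downward; lengths in m; the calibration is good to about 2 mm. A picture is of the moment at which its call begins: read the wrist's pose just before it. camera_params takes no time and is no camera call; for the wrist camera it gives the pose at the moment of the call.
- ctrl.job_done(): hands the job in, once; it reports no verdict.
The state is a dict: "time_s": time; "joint_pos": joint angles; "qd": joint speeds; "effort": joint torques, N m; "position": TCP position; "ee_rot": TCP orientation; "contact_force": force on the tool from outside, world axes, zero at the start; "torque": the same for the moment, N m; "width": finger opening in m.
Only numpy, scipy, OpenCV 4.12 (cv2) and the standard library are available. Lean on these libraries where they do the work, as an engineer would, in place of code of your own. Each camera call takes 0.05 s, during which the arm holds its last target.

## Working session

There is one attempt and no reset: what is moved stays moved. The work goes in short steps, Python scripts to look and compute and a shell command to move; the robot and the scene stay as the last step left them, time stands still between calls to the robot, and variables do not carry over. Pictures are saved under pics/ and viewed, and the job is handed in when it is done.

```bash
mkdir -p pics
python3 - <<'E'
from rig import ctrl
import cv2,numpy as np
s=ctrl.state();print({k:np.round(v,3).tolist() for k,v in s.items()})
for n in ["top","side"]:
    p,d=ctrl.read_camera(n);cv2.imwrite(f"pics/{n}1.png",p[:,:,::-1]);np.savez(f"{n}1.npz",p=p,d=d,**{'K'+k:v for k,v in ctrl.camera_params(n).items()})
    c=ctrl.camera_params(n);print(n,c)
E
```

```text
{'time_s': 0.0, 'joint_pos': [-1.326, 0.435, 0.025, 1.574, -0.012, 1.134, -0.075], 'qd': [0.002, -0.001, 0.001, -0.001, 0.001, 0.002, 0.0], 'effort': [0.001, -67.046, 1.026, -31.622, 0.015, 0.012, -0.0], 'position': [0.213, 0.587, 0.191], 'ee_rot': [[-0.94, 0.341, -0.0], [0.341, 0.94, -0.001], [-0.0, -0.002, -1.0]], 'contact_force': [-0.476, 0.177, -0.723], 'torque': [0.017, 0.021, -0.008], 'width': 0.085}
top {'fx': 401.9072574047925, 'fy': 401.9072574047925, 'cx': 279.31583308347797, 'cy': 211.06872938519007, 'R': array([[-0.04291857, -0.99906708, -0.00479314],
       [-0.97450229,  0.0429199 , -0.22023436],
       [ 0.22023461, -0.00478121, -0.97543521]]), 't': array([0.09447443, 0.56586229, 1.1609409 ])}
side {'fx': 429.4002819870056, 'fy': 429.4002819870056, 'cx': 285.39525128573075, 'cy': 219.62277272253013, 'R': array([[ 0.99817111, -0.05992102, -0.00799392],
       [-0.05256378, -0.79498972, -0.60434129],
       [ 0.02985767,  0.60365621, -0.79668545]]), 't': array([-0.56150877,  0.12229682,  1.02841484])}
```

View pics/top1.png

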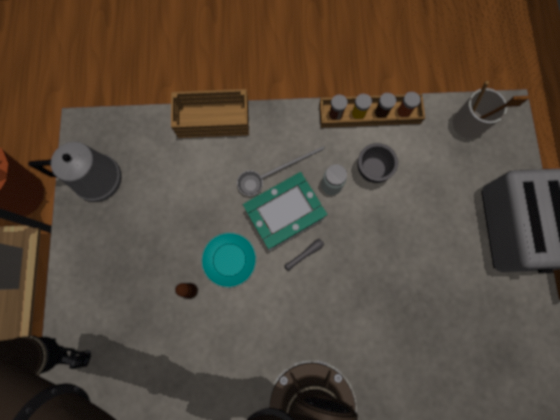

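View pics/side1.png

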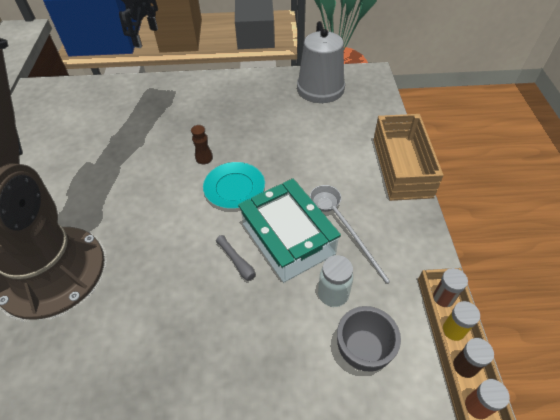

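The overview shows the box at around top (285,211) and side (290,225). The jar is next to a corner and the ladle, plate and pestle are close by. I'll enlarge the crops to locate the dots.

Run:
```python
import cv2
a=cv2.imread("pics/top1.png")[160:260,230:360];b=cv2.imread("pics/side1.png")[170:290,225:355]
cv2.imwrite("pics/tc.png",cv2.resize(a,None,fx=6,fy=6,interpolation=cv2.INTER_CUBIC)[:600,:780])
cv2.imwrite("pics/sc.png",cv2.resize(b,None,fx=5,fy=5,interpolation=cv2.INTER_CUBIC))
```

```text
(no output)
```

View pics/tc.png

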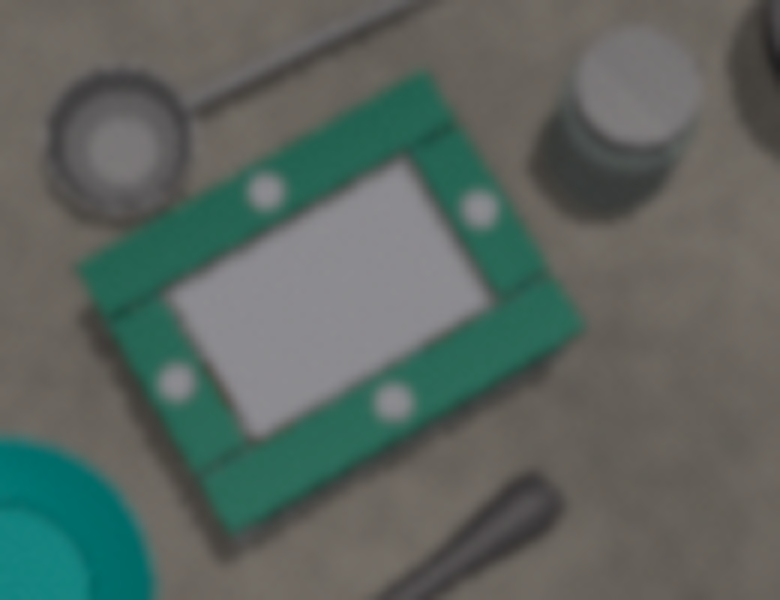

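View pics/sc.png

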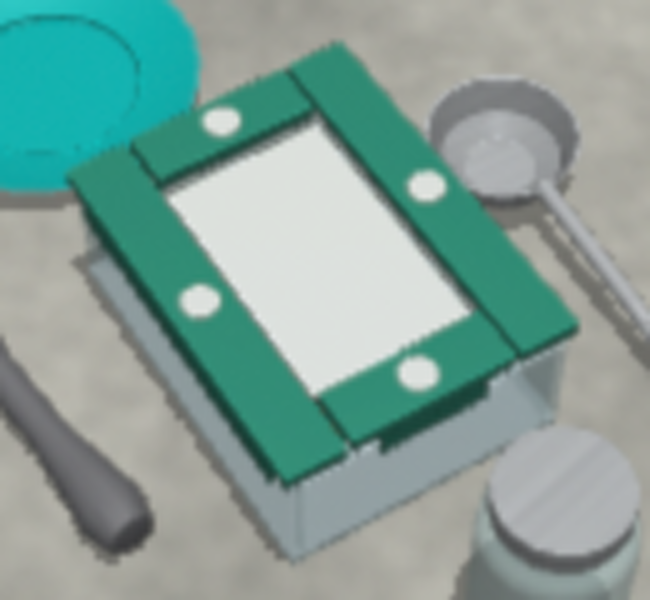

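In the enlarged top crop (6x) the dots are far (265,190), right (480,210), left (177,383) and near (394,402). In the side crop (5x) they are far (427,186), right (418,374), left (221,122) and near (200,301). Next I'll triangulate them.

```bash
cat > h.py <<'E'
import numpy as np,cv2
def P(f):
    K=np.array([[f['Kfx'],0,f['Kcx']],[0,f['Kfy'],f['Kcy']],[0,0,1.]]);return K@np.c_[f['KR'],f['Kt']]
E
python3 - <<'E'
from h import *
t=np.load("top1.npz");s=np.load("side1.npz")
tp={'far':(265,190),'right':(480,210),'left':(177,383),'near':(394,402)}
sp={'far':(427,186),'right':(418,374),'left':(221,122),'near':(200,301)}
def back(f,u,z):
    M=P(f);A=np.c_[M[:,:2],-np.array([*u,1.])];return np.linalg.solve(A,-(M[:,2]*z+M[:,3]))[:2]
R={}
for k in tp:
    a=np.array(tp[k])/6+[230-.42,160-.42];b=np.array(sp[k])/5+[225-.4,170-.4]
    X=cv2.triangulatePoints(P(t),P(s),a.reshape(2,1),b.reshape(2,1));X=(X[:3]/X[3]).ravel()
    out=[]
    for f,u in((t,a),(s,b)):
        x,y=np.round(u).astype(int);d=f['d'][y,x];ray=np.array([(u[0]-f['Kcx'])/f['Kfx'],(u[1]-f['Kcy'])/f['Kfy'],1])*d
        out.append(np.round(f['KR'].T@(ray-f['Kt']),4))
    R[k]=X;print(k,X.round(4),*out,back(t,a,.086).round(4),back(s,b,.086).round(4))
v=R['far']-R['near'];w=R['left']-R['right']
print(np.linalg.norm(v),np.linalg.norm(w),np.degrees(np.arctan2(v[1],v[0])),np.degrees(np.arctan2(-w[0],w[1])),sum(R.values())/4)
E
```

```text
far [0.6267 0.0842 0.0875] [0.6267 0.0841 0.0851] [0.627  0.082  0.0906] [0.6264 0.0841] [0.6275 0.0857]
right [ 0.6121 -0.0231  0.0869] [ 0.611  -0.0234  0.0867] [ 0.6128 -0.0252  0.0906] [ 0.6112 -0.0234] [ 0.6132 -0.0221]
left [0.5298 0.1316 0.0869] [0.5297 0.1316 0.0845] [0.5303 0.1302 0.0888] [0.5294 0.1315] [0.5303 0.1326]
near [0.516  0.025  0.0854] [0.5152 0.0248 0.0858] [0.5167 0.023  0.0884] [0.5152 0.0248] [0.5167 0.0248]
0.12558621322066577 0.17529705299694873 28.163740090857026 28.009654417377376 [0.57118319 0.05441864 0.08669284]
```

The triangulated heights are 85–87 mm, which fits a range of 80–88. The spacings of 126 and 175 mm and the two yaw estimates (28.2° and 28.0°) agree with the lid geometry. No tool turn is needed: the shut fingertips only overhang the panel, which sits lower than the shut bars. Next I'll work out the shifts in tool axes.

```bash
cat >> h.py <<'E'
T={'far':(.6267,.0842),'right':(.612,-.0231),'left':(.5298,.1316),'near':(.516,.025)}
def go(*names):
    from rig import ctrl
    s=ctrl.state();p=np.array(s['position']);R=np.array(s['ee_rot'])
    print('t',s['time_s'],p.round(4),'F',np.round(s['contact_force'],1),'w',s['width'])
    for n in names:
        d=R.T@np.array([T[n][0]-p[0],T[n][1]-p[1],0]);print(n,(d*100).round(2)); p=np.array([*T[n],p[2]])
E
python3 -c "
from h import *
go('left','near','right','far')"
```

```text
t 0.1 [0.2129 0.5871 0.1915] F [-0.1 -0.9 -0.6] w 0.08544195619496718
left [-45.32 -32.02   0.05]
near [ -2.34 -10.49   0.02]
right [-10.66  -1.25   0.  ]
far [ 2.28 10.59 -0.02]
```

```bash
python3 -m inch '[[0,0,0,-2.5,-1.8,0,255],[0,0,0,-2.5,-1.8,0,255],[0,0,0,-2.5,-1.8,0,255],[0,0,0,-2.5,-1.8,0,255],[0,0,0,-2.5,-1.8,0,255],[0,0,0,-2.5,-1.8,0,255],[0,0,0,-2.5,-1.8,0,255],[0,0,0,-2.5,-1.8,0,255],[0,0,0,-2.5,-1.8,0,255],[0,0,0,-2.5,-1.8,0,255],[0,0,0,-2.5,-1.8,0,255],[0,0,0,-2.5,-1.8,0,255],[0,0,0,-2.5,-1.8,0,255],[0,0,0,-2.5,-1.8,0,255],[0,0,0,-2.5,-1.8,0,255],[0,0,0,-2.5,-1.8,0,255],[0,0,0,-2.5,-1.8,0,255],[0,0,0,-2.8,-1.4,0,255],[0,0,0,0,0,0,255],[0,0,0,0,0,0,255]]'; python3 -c "
from h import *
go('left','near','right','far')"
```

```text
time_s: 2.1
position: [0.5297, 0.1318, 0.1918]
ee_rot: [[-0.94, 0.342, -0.001], [0.342, 0.94, -0.0], [0.001, -0.001, -1.0]]
contact_force: [-0.6, 1.3, -0.3]
width: 0.0001
t 2.1 [0.5297 0.1318 0.1918] F [-0.6  1.3 -0.3] w 7.584759976427597e-05
left [-0.02 -0.01 -0.  ]
near [ -2.35 -10.49   0.  ]
right [-1.067e+01 -1.230e+00 -1.000e-02]
far [ 2.29 10.58 -0.  ]
```

Right on target. I'll descend to about 92 mm and confirm with the wrist and side cameras before pressing.

```bash
python3 -m inch '[[0,0,0,0,0,2.5,255],[0,0,0,0,0,2.5,255],[0,0,0,0,0,2.5,255],[0,0,0,0,0,1.8,255],[0,0,0,0,0,0.5,255],[0,0,0,0,0,0,255]]'
python3 - <<'E'
from rig import ctrl
import cv2
p,d=ctrl.read_camera("side");cv2.imwrite("pics/s2.png",cv2.resize(p[140:290,205:375,::-1],None,fx=4,fy=4,interpolation=cv2.INTER_CUBIC))
E
```

```text
time_s: 2.7
position: [0.5288, 0.1332, 0.0938]
ee_rot: [[-0.941, 0.34, -0.002], [0.34, 0.941, -0.0], [0.001, -0.001, -1.0]]
contact_force: [-0.1, 0.4, 0.4]
width: -0.0003
```

View pics/s2.png

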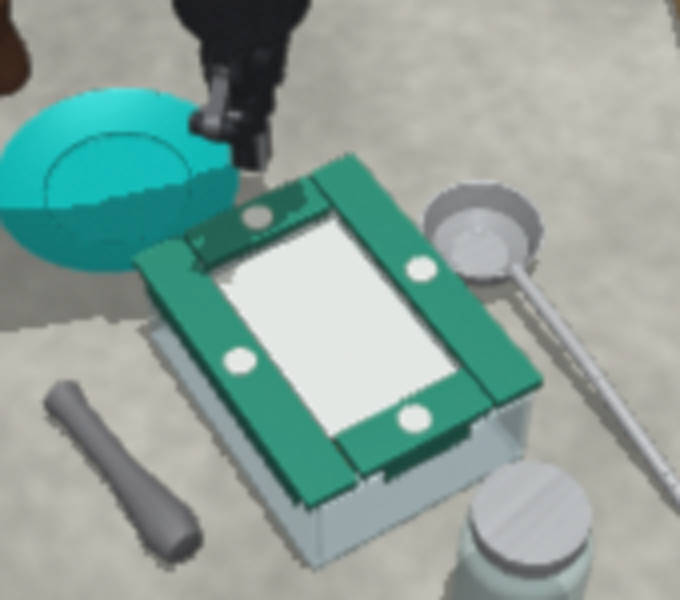

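The tip shows at crop (255,170) and the left dot at (257,217), so the tip looks further from the bar than expected. I'll project the TCP into the image to compare.

Run:
```python
from h import *
from rig import ctrl
go('left')
s=np.load("side1.npz")
for n in("side","top","wrist"):
    pos=np.array(ctrl.state()['position'])
    c=ctrl.camera_params(n);p,d=ctrl.read_camera(n)
    K=np.array([[c['fx'],0,c['cx']],[0,c['fy'],c['cy']],[0,0,1]])
    for X in (pos,pos+[0,0,.03],np.array([*T['left'],.086])):
        q=K@(c['R']@X+c['t']);u=q[:2]/q[2];print(n,u.round(1))
        cv2.circle(p,tuple(int(round(v)) for v in u),0,(255,0,0),-1)
    o=p[:,:,::-1]
    if n!="wrist":
        x,y=int(u[0]),int(u[1]);o=cv2.resize(o[max(0,y-50):y+50,x-65:x+65],None,fx=6,fy=6,interpolation=cv2.INTER_NEAREST)
    cv2.imwrite(f"pics/{n}3.png",o)
```

```text
t 2.75 [0.5296 0.1331 0.0946] F [-0.4 -0.6  0.6] w 0.00014703144455815886
left [-0.07 -0.14 -0.  ]
side [268.4 191.6]
side [267.9 183.3]
side [268.6 194.3]
top [258.4 222.6]
top [257.8 220.6]
top [259.1 223.3]
wrist [278.6 249.1]
wrist [278.5 276.7]
wrist [276. 242.]
```

View pics/side3.png

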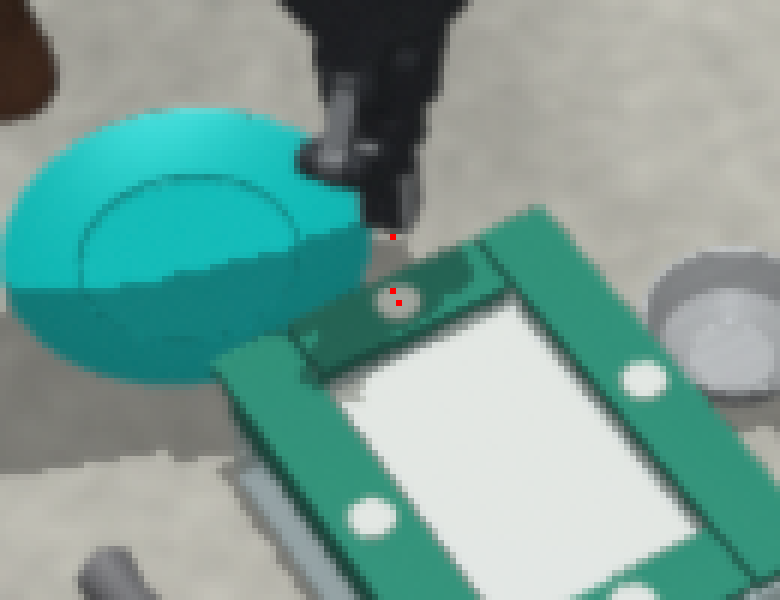

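View pics/wrist3.png

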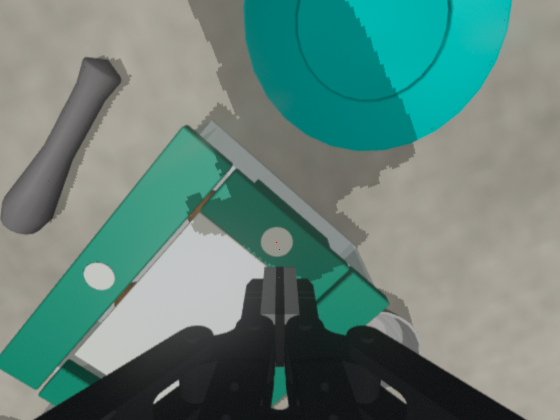

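View pics/top3.png

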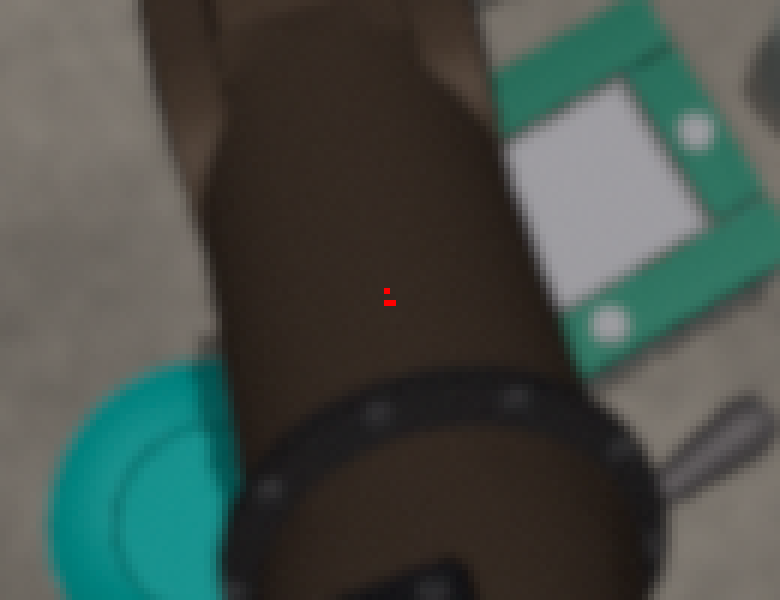

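In the side view the visible tip is about 9 px above the projected TCP, and the wrist view disagrees with it too. Depth should show where the tip really is.

Run:
```python
from h import *
from rig import ctrl
st=ctrl.state();pos=np.array(st['position']);R=np.array(st['ee_rot']);print(pos.round(4))
for n,x0,x1,y0,y1 in(("side",259,273,176,194),("wrist",264,302,262,300)):
    c=ctrl.camera_params(n);p,d=ctrl.read_camera(n)
    v,u=np.mgrid[y0:y1,x0:x1];z=d[y0:y1,x0:x1]
    X=np.stack([(u-c['cx'])/c['fx']*z,(v-c['cy'])/c['fy']*z,z],-1)
    W=(X-c['t'])@c['R']
    L=(W-pos)@R*1000
    st=2 if n=="side" else 5
    for r in range(0,y1-y0,st): print(n,y0+r,[tuple(L[r,k].round().astype(int).tolist()) for k in range(1,x1-x0,5 if n=="wrist" else 3)])
```

```text
[0.5305 0.1328 0.0953]
side 176 [(64, 111, 78), (6, -14, -68), (-10, -37, -96), (-8, -12, -70), (-12, -3, -62)]
side 178 [(62, 103, 78), (9, -8, -54), (-1, -15, -64), (-7, -11, -62), (-12, -4, -56)]
side 180 [(59, 95, 77), (9, -9, -48), (1, -12, -53), (-8, -14, -58), (-11, -2, -47)]
side 182 [(57, 90, 79), (49, 91, 77), (47, 108, 94), (-7, -13, -51), (31, 112, 94)]
side 184 [(55, 83, 79), (46, 83, 76), (43, 98, 91), (36, 102, 93), (27, 102, 90)]
side 186 [(53, 78, 81), (44, 77, 77), (41, 92, 92), (34, 96, 94), (26, 97, 93)]
side 188 [(51, 71, 81), (40, 65, 71), (39, 85, 93), (32, 89, 94), (-3, 17, 4)]
side 190 [(47, 60, 76), (39, 62, 75), (10, 8, 6), (3, 9, 6), (-5, 11, 6)]
side 192 [(45, 54, 76), (14, -3, 3), (9, 4, 9), (1, 5, 8), (-6, 6, 7)]
wrist 262 [(-12, -8, 8), (-12, -5, 8), (-12, -2, 8), (-13, 1, 10), (-12, 4, 9), (-13, 6, 9), (-12, 9, 9), (-13, 12, 10)]
wrist 267 [(12, -6, -43), (12, -4, -44), (13, -1, -44), (12, 1, -43), (13, 3, -45), (12, 5, -44), (12, 7, -43), (-15, 12, 9)]
wrist 272 [(13, -6, -49), (12, -3, -48), (12, -1, -48), (12, 1, -48), (12, 3, -48), (12, 5, -48), (12, 7, -48), (-19, 12, 10)]
wrist 277 [(13, -5, -53), (13, -3, -52), (13, -1, -53), (12, 1, -52), (12, 3, -52), (13, 5, -52), (13, 7, -53), (-22, 12, 9)]
wrist 282 [(12, -5, -56), (12, -3, -56), (13, -1, -57), (12, 1, -56), (12, 3, -56), (12, 5, -56), (12, 6, -55), (8, 9, -48)]
wrist 287 [(12, -5, -60), (12, -3, -60), (12, -1, -60), (12, 1, -60), (12, 2, -60), (13, 4, -60), (13, 6, -60), (8, 9, -53)]
wrist 292 [(12, -5, -63), (12, -3, -63), (12, -1, -63), (13, 1, -64), (12, 2, -63), (12, 4, -63), (12, 6, -63), (86, 0, -182)]
wrist 297 [(13, -5, -68), (13, -3, -67), (12, -1, -67), (13, 1, -67), (12, 2, -66), (13, 4, -67), (12, 6, -66), (8, 8, -60)]
```

Both cameras put the finger ends about 44 mm behind the reported TCP, centred laterally. So the reported height may be too low, or the fingers shorter than described. I'll descend in small steps and let contact force decide.

```bash
python3 -m inch '[[0,0,0,-0.1,-0.15,0.5,255],[0,0,0,0,0,0.3,255],[0,0,0,0,0,0.2,255]]'; python3 -m inch '[[0,0,0,0,0,0.2,255],[0,0,0,0,0,0.2,255]]';python3 -m inch '[[0,0,0,0,0,0.2,255],[0,0,0,0,0,0,255]]'
```

```text
time_s: 3.3
position: [0.53, 0.1304, 0.0838]
ee_rot: [[-0.94, 0.341, -0.0], [0.341, 0.94, -0.0], [0.0, -0.0, -1.0]]
contact_force: [0.4, -0.5, -0.4]
width: 0.0002
time_s: 3.5
position: [0.5302, 0.1306, 0.08]
ee_rot: [[-0.94, 0.341, -0.0], [0.341, 0.94, -0.0], [0.0, -0.0, -1.0]]
contact_force: [-0.3, -0.1, -0.1]
width: 0.0001
time_s: 3.7
position: [0.5301, 0.1305, 0.0779]
ee_rot: [[-0.94, 0.341, -0.0], [0.341, 0.94, -0.0], [0.0, -0.0, -1.0]]
contact_force: [-1.2, 0.4, 0.3]
width: 0.0
```

There's no force at a reported 78 mm, so the cameras are right and the tips really are higher. I'll look again and measure the gap.

```bash
cat > look.py <<'E'
import sys
from h import *
from rig import ctrl
tag=sys.argv[1]
st=ctrl.state();pos=np.array(st['position']);R=np.array(st['ee_rot']);print(pos.round(4))
c=ctrl.camera_params("wrist");p,d=ctrl.read_camera("wrist")
v,u=np.mgrid[0:420,0:560];X=np.stack([(u-c['cx'])/c['fx']*d,(v-c['cy'])/c['fy']*d,d],-1)
L=((X-c['t'])@c['R']-pos)@R*1000
col=L[:,268:292]; m=(np.abs(col[...,1])<7)&(col[...,2]<-15)&(d[:,268:292]>0)
print("wrist tip toolz max",np.percentile(col[m][:,2],99.5), "tool x",np.percentile(col[m][:,0],[5,50,95]).round(1))
cv2.imwrite(f"pics/w{tag}.png",p[:,:,::-1])
c=ctrl.camera_params("side");p,d=ctrl.read_camera("side")
v,u=np.mgrid[0:420,0:560];X=np.stack([(u-c['cx'])/c['fx']*d,(v-c['cy'])/c['fy']*d,d],-1)
W=(X-c['t'])@c['R'];L=(W-pos)@R*1000
m=(np.linalg.norm(L[...,:2],axis=-1)<22)&(L[...,2]<-15)&(L[...,2]>-90)
print("side tip toolz",np.percentile(L[m][:,2],[90,97,100]).round(1))
tipw=W[m];lo=tipw[tipw[:,2]<tipw[:,2].min()+.012];print("lowest part centre",lo.mean(0).round(4),len(lo))
q=np.array([[c['fx'],0,c['cx']],[0,c['fy'],c['cy']],[0,0,1]])@(c['R']@pos+c['t']);x,y=(q[:2]/q[2]).astype(int)
cv2.imwrite(f"pics/s{tag}.png",cv2.resize(p[max(0,y-70):y+50,x-65:x+65,::-1],None,fx=5,fy=5,interpolation=cv2.INTER_CUBIC))
E
python3 look.py 4
```

```text
[0.5301 0.1305 0.0779]
wrist tip toolz max -43.619630183556126 tool x [-6.8 11.7 13.3]
side tip toolz [-49.7 -43.4 -15.2]
lowest part centre [0.5186 0.1241 0.0931] 1
```

View pics/s4.png

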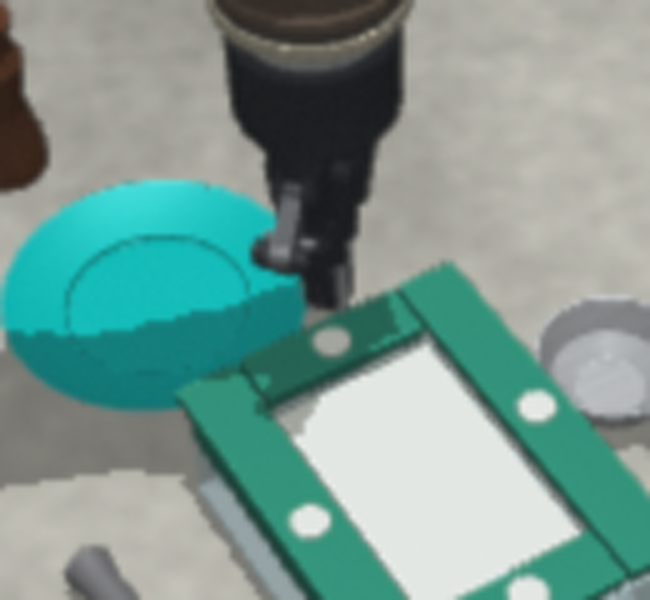

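View pics/w4.png

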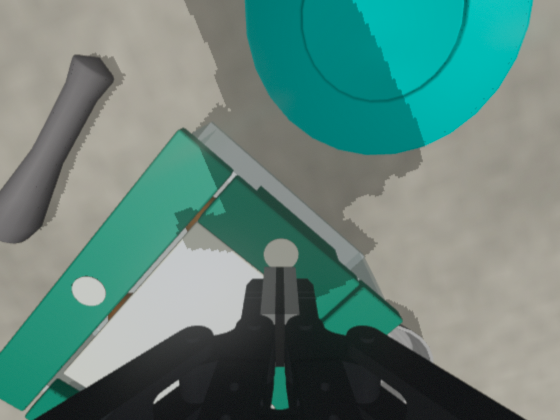

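The side view shows the tip at crop (330,300), above the dot at (332,342). Both cameras again put the end about 43.5 mm behind the reported TCP, with the lateral position fine. Contact is therefore expected near a reported 42 mm and shut near 36 mm. I'll go down to a reported 46 mm, then creep.

```bash
python3 -m inch '[[0,0,0,0,0,1.0,255],[0,0,0,0,0,0.8,255],[0,0,0,0,0,0.5,255],[0,0,0,0,0,0.4,255],[0,0,0,0,0,0.2,255],[0,0,0,0,0,0,255]]'; python3 -m inch '[[0,0,0,0,0,0.2,255],[0,0,0,0,0,0,255]]'; python3 -m inch '[[0,0,0,0,0,0.2,255],[0,0,0,0,0,0,255]]'
```

```text
time_s: 4.4
position: [0.5301, 0.1305, 0.0489]
ee_rot: [[-0.94, 0.341, -0.0], [0.341, 0.94, -0.0], [0.0, -0.0, -1.0]]
contact_force: [-1.1, -0.3, -0.8]
width: -0.0003
time_s: 4.6
position: [0.5305, 0.1306, 0.0473]
ee_rot: [[-0.94, 0.341, 0.0], [0.341, 0.94, 0.0], [-0.0, 0.0, -1.0]]
contact_force: [0.6, -0.2, 0.1]
width: -0.0003
time_s: 4.8
position: [0.5305, 0.1306, 0.0455]
ee_rot: [[-0.94, 0.341, 0.001], [0.341, 0.94, 0.0], [-0.0, 0.0, -1.0]]
contact_force: [-0.9, 0.1, 2.9]
width: 0.0003
```

```bash
for i in 1; do python3 -m inch '[[0,0,0,0,0,0.2,255],[0,0,0,0,0,0,255]]';done; python3 -m inch '[[0,0,0,0,0,0.2,255],[0,0,0,0,0,0,255]]'; python3 -m inch '[[0,0,0,0,0,0.2,255],[0,0,0,0,0,0,255]]'
```

```text
time_s: 5.0
position: [0.5305, 0.1306, 0.0435]
ee_rot: [[-0.94, 0.341, 0.001], [0.341, 0.94, 0.0], [-0.0, 0.0, -1.0]]
contact_force: [-0.3, -0.1, 4.5]
width: 0.0001
time_s: 5.2
position: [0.5305, 0.1307, 0.0415]
ee_rot: [[-0.94, 0.341, 0.001], [0.341, 0.94, 0.0], [-0.0, 0.0, -1.0]]
contact_force: [0.0, 0.4, 2.9]
width: -0.0001
time_s: 5.4
position: [0.5306, 0.1307, 0.0408]
ee_rot: [[-0.94, 0.341, 0.001], [0.341, 0.94, 0.001], [-0.0, 0.001, -1.0]]
contact_force: [-6.7, -1.2, 22.4]
width: -0.0
```

```bash
python3 -m inch '[[0,0,0,0,0,0.2,255],[0,0,0,0,0,0,255]]'; python3 look.py 5
```

```text
time_s: 5.6
position: [0.5307, 0.1308, 0.0406]
ee_rot: [[-0.94, 0.341, 0.001], [0.341, 0.94, 0.002], [-0.001, 0.002, -1.0]]
contact_force: [-13.7, -3.1, 46.2]
width: 0.0001
[0.5307 0.1308 0.0406]
wrist tip toolz max -18.025043277978114 tool x [-56.9  12.1  23.8]
side tip toolz [-39.1 -34.2 -32.4]
lowest part centre [0.5317 0.1229 0.0812] 104
```

View pics/s5.png

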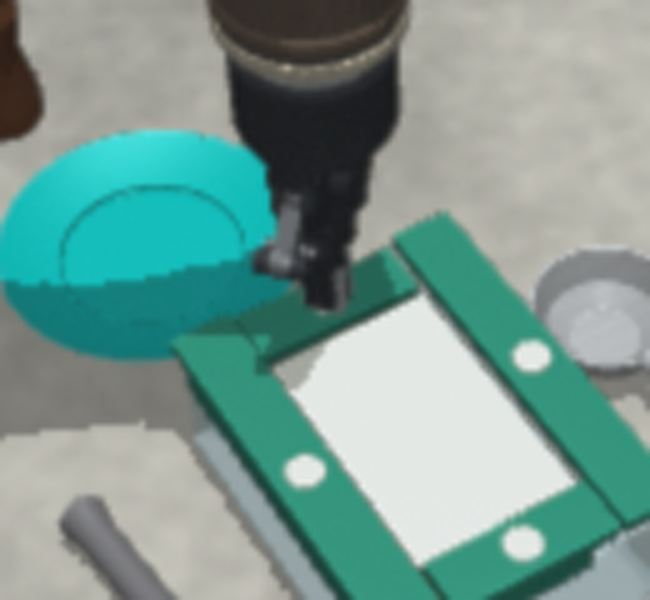

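The press met the hard stop at a reported 40.6 mm (22 then 46 N), so the reported height is about 40 mm below the true one. The side view shows the left bar below its neighbours. Next I'll lift and move to "near".

```bash
python3 -m inch '[[0,0,0,0,0,-1.5,255],[0,0,0,0,0,-1.5,255],[0,0,0,-0.4,-2,0,255],[0,0,0,-0.6,-2.5,0,255],[0,0,0,-0.6,-2.5,0,255],[0,0,0,-0.5,-2.5,0,255],[0,0,0,-0.25,-1,0,255],[0,0,0,0,0,0,255],[0,0,0,0,0,0,255]]'; python3 -c "
from h import *
go('near')"; python3 look.py 6
```

```text
time_s: 6.6
position: [0.5168, 0.025, 0.0672]
ee_rot: [[-0.94, 0.34, 0.0], [0.34, 0.94, 0.001], [0.0, 0.001, -1.0]]
contact_force: [-0.4, 0.5, 0.2]
width: -0.0003
t 6.6 [0.5168 0.025  0.0672] F [-0.4  0.5  0.2] w -0.0002622896120372236
near [ 0.07 -0.03 -0.  ]
[0.5168 0.025  0.0672]
wrist tip toolz max -15.635695326905184 tool x [-6.5 11.8 23.3]
side tip toolz [-18.1 -16.9 -16.2]
lowest part centre [0.5159 0.0209 0.0868] 168
```

View pics/s6.png

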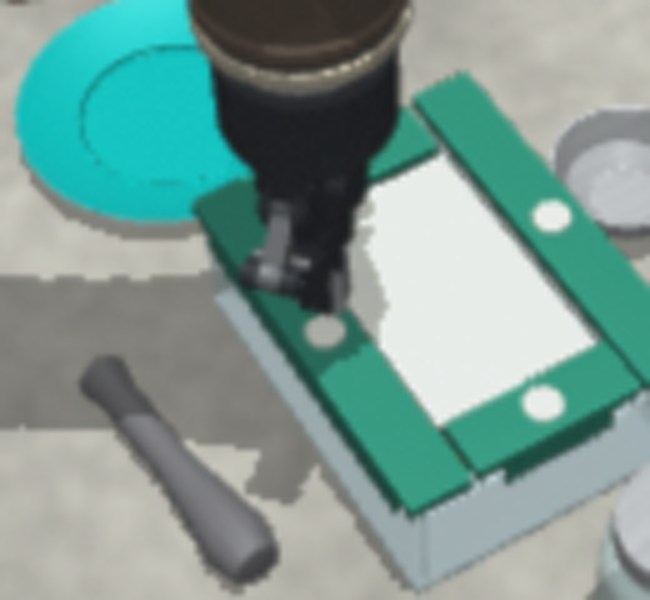

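View pics/w6.png

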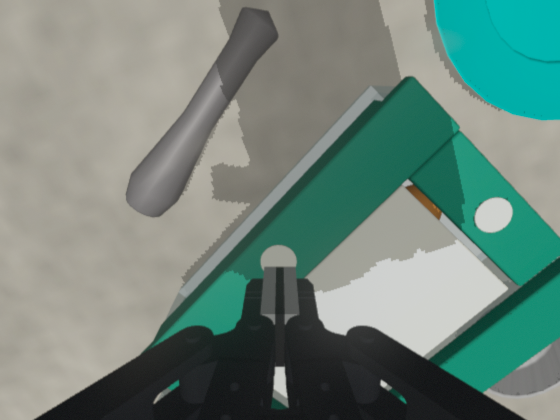

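The left bar is shut and the tip is over the near dot: crop (325,330), tip (322,305). Pressing the near bar now.

```bash
python3 -m inch '[[0,0,0,0,0,1.0,255],[0,0,0,0,0,0.8,255],[0,0,0,0,0,0.2,255],[0,0,0,0,0,0.2,255],[0,0,0,0,0,0,255]]'; python3 -m inch '[[0,0,0,0,0,0.2,255],[0,0,0,0,0,0.2,255],[0,0,0,0,0,0,255]]'
```

```text
time_s: 7.2
position: [0.5163, 0.0239, 0.0449]
ee_rot: [[-0.94, 0.341, -0.001], [0.341, 0.94, -0.0], [0.001, -0.0, -1.0]]
contact_force: [1.2, -0.2, 0.4]
width: -0.0002
time_s: 7.5
position: [0.5167, 0.0238, 0.0414]
ee_rot: [[-0.94, 0.341, 0.0], [0.341, 0.94, 0.0], [-0.0, 0.0, -1.0]]
contact_force: [-0.8, 0.6, 2.0]
width: -0.0003
```

```bash
python3 -m inch '[[0,0,0,0,0,0.15,255],[0,0,0,0,0,0,255]]'
```

```text
time_s: 7.7
position: [0.5168, 0.0239, 0.0409]
ee_rot: [[-0.94, 0.341, 0.001], [0.341, 0.94, 0.001], [-0.001, 0.001, -1.0]]
contact_force: [-6.0, 0.3, 18.2]
width: 0.0
```

```bash
python3 -m inch '[[0,0,0,0,0,0.1,255],[0,0,0,0,0,0,255]]'; python3 -m inch '[[0,0,0,0,0,-1.5,255],[0,0,0,0,0,-1.5,255],[0,0,0,-2,-0.2,0,255],[0,0,0,-2.5,-0.3,0,255],[0,0,0,-2.5,-0.3,0,255],[0,0,0,-2.5,-0.3,0,255],[0,0,0,-1.1,-0.1,0,255],[0,0,0,0,0,0,255],[0,0,0,0,0,0,255]]'; python3 -c "
from h import *
go('right')"; python3 look.py 7
```

```text
time_s: 7.9
position: [0.5169, 0.0239, 0.0407]
ee_rot: [[-0.94, 0.341, 0.001], [0.341, 0.94, 0.001], [-0.001, 0.001, -1.0]]
contact_force: [-9.5, -0.9, 30.7]
width: -0.0
time_s: 8.8
position: [0.6111, -0.023, 0.0683]
ee_rot: [[-0.94, 0.341, -0.001], [0.341, 0.94, 0.0], [0.001, -0.0, -1.0]]
contact_force: [0.0, 0.9, -0.4]
width: -0.0001
t 8.8 [ 0.6111 -0.023   0.0683] F [ 0.   0.9 -0.4] w -0.0001233941308801363
right [-0.09  0.03 -0.  ]
[ 0.6111 -0.023   0.0683]
wrist tip toolz max -16.40706129864852 tool x [-6.4 11.8 17.8]
side tip toolz [-18.9 -17.2 -15.5]
lowest part centre [ 0.6116 -0.0274  0.089 ] 183
```

View pics/s7.png

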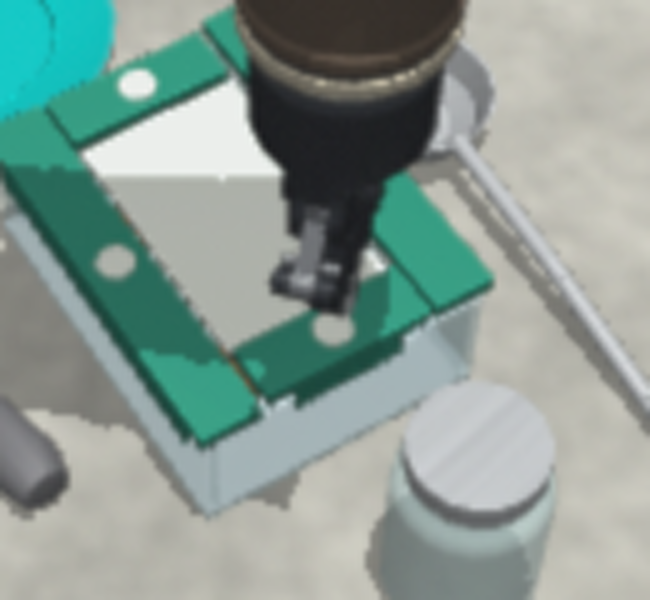

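View pics/w7.png

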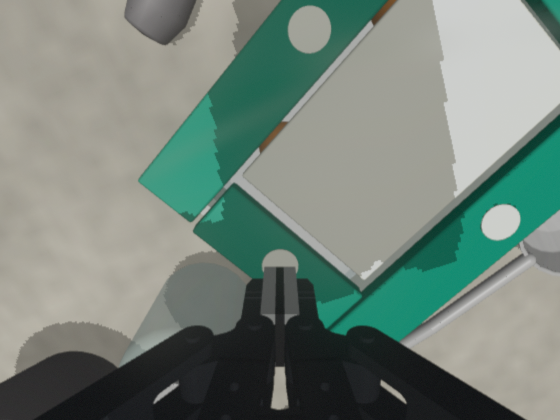

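The near bar is down and the tip is over the right dot (side crop (333,328)). The jar is near, so I'll check its clearance from the saved top view before going lower.

Run:
```python
from h import *
f=np.load("top1.npz");d=f['d'];v,u=np.mgrid[0:420,0:560]
X=np.stack([(u-f['Kcx'])/f['Kfx']*d,(v-f['Kcy'])/f['Kfy']*d,d],-1);W=(X-f['Kt'])@f['KR']
w=W[160:198,322:350].reshape(-1,3);w=w[w[:,2]>.1]
R=np.array([[-.94,.341],[.341,.94]]);L=(w[:,:2]-[.611,-.023])@R*1000
print(w[:,2].max(),w.mean(0),L.min(0),L.max(0),np.linalg.norm(L,axis=1).min())
```

```text
1.2574977794744728 [ 0.6539774  -0.09940679  0.13528526] [-107.93034836  -88.52746704] [326.15887193 -13.38475076] 64.12296036030304
```

The jar wall is at least 50 mm away diagonally, below the gripper body and off the knuckle axis, so it's clear. Pressing the right bar now.

```bash
python3 -m inch '[[0,0,0,0,0,1.0,255],[0,0,0,0,0,0.8,255],[0,0,0,0,0,0.2,255],[0,0,0,0,0,0.2,255],[0,0,0,0,0,0,255]]'; python3 -m inch '[[0,0,0,0,0,0.2,255],[0,0,0,0,0,0.2,255],[0,0,0,0,0,0,255]]'
```

```text
time_s: 9.4
position: [0.6114, -0.0234, 0.0463]
ee_rot: [[-0.94, 0.341, -0.001], [0.341, 0.94, 0.0], [0.001, -0.0, -1.0]]
contact_force: [-0.1, -0.1, -0.2]
width: 0.0001
time_s: 9.7
position: [0.6119, -0.0235, 0.0427]
ee_rot: [[-0.94, 0.341, -0.0], [0.341, 0.94, 0.0], [0.0, 0.0, -1.0]]
contact_force: [-0.8, 0.9, 3.9]
width: -0.0001
```

```bash
python3 -m inch '[[0,0,0,0,0,0.2,255],[0,0,0,0,0,0,255]]'
```

```text
time_s: 9.9
position: [0.6119, -0.0234, 0.041]
ee_rot: [[-0.94, 0.341, -0.0], [0.341, 0.94, 0.0], [0.0, 0.0, -1.0]]
contact_force: [-4.1, 2.0, 7.6]
width: 0.0001
```

```bash
python3 -m inch '[[0,0,0,0,0,0.15,255],[0,0,0,0,0,0,255]]'; python3 -m inch '[[0,0,0,0,0,0.1,255],[0,0,0,0,0,0,255]]'; python3 -m inch '[[0,0,0,0,0,-1.5,255],[0,0,0,0,0,-1.5,255],[0,0,0,0.4,2,0,255],[0,0,0,0.6,2.5,0,255],[0,0,0,0.6,2.5,0,255],[0,0,0,0.5,2.5,0,255],[0,0,0,0.2,1.1,0,255],[0,0,0,0,0,0,255],[0,0,0,0,0,0,255]]'; python3 -c "
from h import *
go('far')"; python3 look.py 8
```

```text
time_s: 10.1
position: [0.612, -0.0234, 0.0408]
ee_rot: [[-0.94, 0.341, 0.0], [0.341, 0.94, 0.001], [0.0, 0.001, -1.0]]
contact_force: [-8.6, 0.5, 21.1]
width: -0.0001
time_s: 10.3
position: [0.612, -0.0234, 0.0408]
ee_rot: [[-0.94, 0.341, 0.001], [0.341, 0.94, 0.001], [-0.0, 0.001, -1.0]]
contact_force: [-11.7, 1.0, 30.3]
width: -0.0
time_s: 11.2
position: [0.6266, 0.0824, 0.0682]
ee_rot: [[-0.94, 0.342, 0.0], [0.342, 0.94, -0.001], [-0.0, -0.001, -1.0]]
contact_force: [0.3, -1.1, 0.1]
width: 0.0002
t 11.2 [0.6266 0.0824 0.0682] F [ 0.3 -1.1  0.1] w 0.00017074010863812723
far [ 0.06  0.17 -0.  ]
[0.6266 0.0824 0.0682]
wrist tip toolz max -16.324185998923234 tool x [-6.3 11.9 22.1]
side tip toolz [-18.8 -17.4 -15.4]
lowest part centre [0.6256 0.0787 0.0892] 156
```

View pics/s8.png

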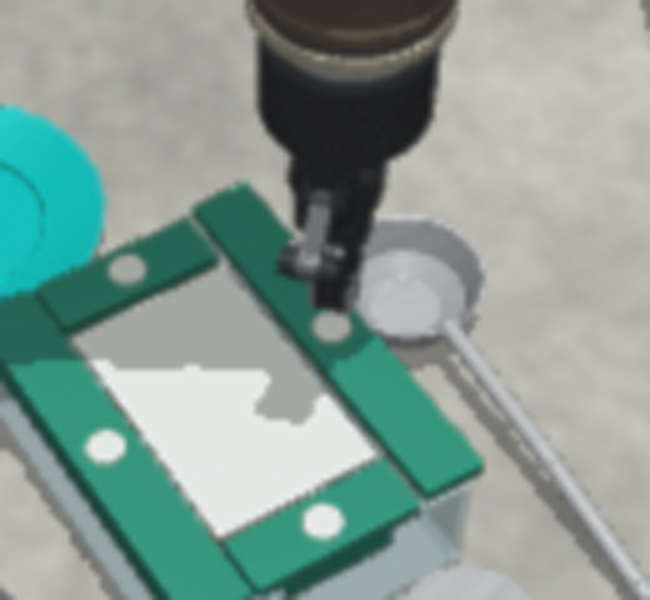

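View pics/w8.png

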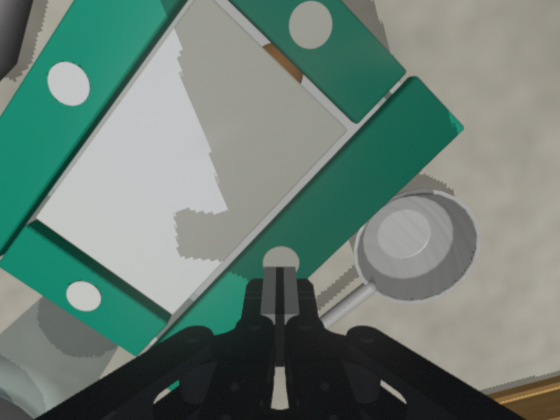

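The three pressed bars are flush and the tip is over the far dot (side crop (331,325)). Pressing the far bar now.

```bash
python3 -m inch '[[0,0,0,0,0.1,1.0,255],[0,0,0,0,0,0.8,255],[0,0,0,0,0,0.2,255],[0,0,0,0,0,0.2,255],[0,0,0,0,0,0,255]]'; python3 -m inch '[[0,0,0,0,0,0.2,255],[0,0,0,0,0,0.2,255],[0,0,0,0,0,0.2,255],[0,0,0,0,0,0,255]]'
```

```text
time_s: 11.8
position: [0.6265, 0.0843, 0.0458]
ee_rot: [[-0.94, 0.341, -0.001], [0.341, 0.94, -0.0], [0.001, -0.001, -1.0]]
contact_force: [0.6, 0.4, -0.3]
width: 0.0002
time_s: 12.2
position: [0.6268, 0.0845, 0.041]
ee_rot: [[-0.94, 0.341, -0.0], [0.341, 0.94, 0.0], [0.0, -0.0, -1.0]]
contact_force: [-4.3, -2.2, 11.6]
width: -0.0002
```

```bash
python3 -m inch '[[0,0,0,0,0,0.15,255],[0,0,0,0,0,0,255]]'
```

```text
time_s: 12.4
position: [0.6269, 0.0846, 0.0408]
ee_rot: [[-0.94, 0.341, 0.0], [0.341, 0.94, 0.0], [-0.0, 0.001, -1.0]]
contact_force: [-8.8, -1.4, 24.1]
width: -0.0002
```

All four stopped at the same height, 40.6–40.8 mm. I'll lift clear, back off and verify.

```bash
python3 -m inch '[[0,0,0,0,0,0.1,255],[0,0,0,0,0,0,255],[0,0,0,0,0,-1.5,255],[0,0,0,0,0,-3,255],[0,0,0,0,0,-3,255],[0,0,0,0,0,-3,255],[0,0,0,0,0,-3,255],[0,0,0,2,2,0,255],[0,0,0,2,2,0,255],[0,0,0,2.5,2,0,255],[0,0,0,2.5,2,0,255],[0,0,0,2.5,2,0,255],[0,0,0,2.5,2,0,255],[0,0,0,2.5,2,0,255],[0,0,0,2.5,2,0,255],[0,0,0,2.5,2,0,255],[0,0,0,2.5,2,0,255],[0,0,0,2,2,0,255],[0,0,0,0,0,0,255],[0,0,0,0,0,0,255]]'
python3 - <<'E'
from h import *
from rig import ctrl
for n,(x,y) in(("top",(230,160)),("side",(225,170))):
    p,d=ctrl.read_camera(n);cv2.imwrite(f"pics/{n}9.png",cv2.resize(p[y:y+120,x:x+130,::-1],None,fx=5,fy=5,interpolation=cv2.INTER_CUBIC))
E
```

```text
time_s: 14.4
position: [0.4572, 0.3807, 0.1725]
ee_rot: [[-0.941, 0.339, 0.0], [0.339, 0.941, -0.0], [-0.0, -0.0, -1.0]]
contact_force: [0.7, -1.2, -0.8]
width: 0.0003
```

View pics/side9.png

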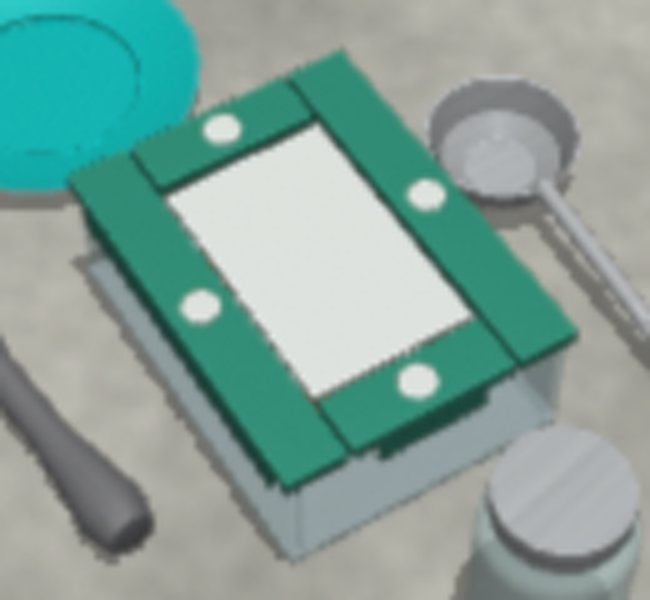

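View pics/top9.png

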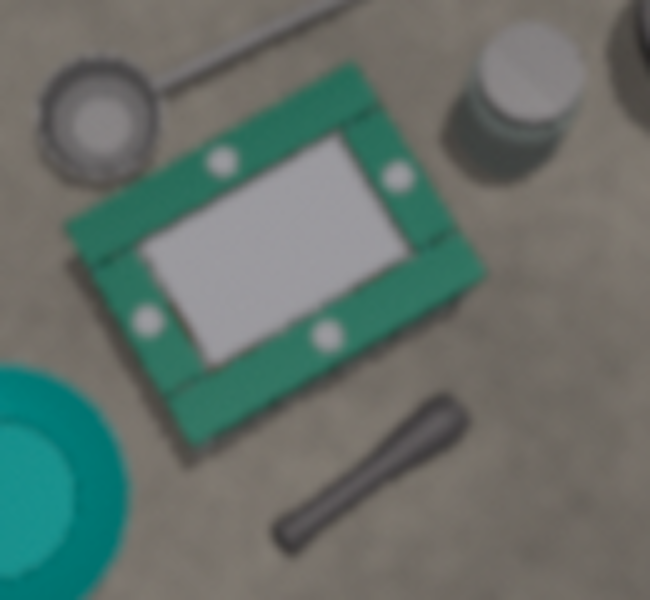

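In the side crop the panel, ladle, jar and box bottom are unmoved. All four dots are lower by 5–8 crop pixels (about 3–4 mm), and the bars look level with each other. Handing the job in.

```bash
python3 -c "
from rig import ctrl
s=ctrl.state();print(s['time_s'],s['contact_force']);print(ctrl.job_done())"
```

```text
14.5 [-0.29378513 -0.27810224 -0.30441071]
the job is handed in; nothing more can be done
None
```

I pressed all four lid sections with the shut fingertips, in the order left, near, right, far, until each met a hard stop. The job was handed in at 14.5 s with the hand well clear. No verdict was reported.

- **Sections shut:** all four stopped at the same reported height, 40.6–40.8 mm. Peak force was about 24 to 46 N, well above the 7–8 N at which a section gives way. In the last pictures the four bars look level, and their dots are about 3–4 mm lower than at the start.
- **Box and other things:** by eye, the last pictures show the box, jar, ladle, plate and pestle where they were. I didn't check the mortar and mill at the end, but nothing went near them. Contact force at hand-in was about zero.
- **One disagreement:** the reported tool height was about 40 mm lower than the real fingertip height. Both cameras showed this, and pressing confirmed it: at a reported 78 mm, below the top of a fully shut section, there was still no contact. I therefore judged the presses by contact force and the cameras, not by the reported height.

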